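# Sort the tube carriers into the section trays

## Task

Sample reception: put each of the four carriers of capped tubes into the tray of the same colour as its caps, standing upright and flat on the tray's floor inside its rim. Keep the carriers upright and set them down rather than drop them; leave the pale-green bench rack and the specimen pot where they stand.

Things in the scene. Friction and masses are not known exactly. Their poses are not given: they have to be found in the camera images.
- rack_red: Loose light-grey sample carrier with four capped tubes fixed in a row, all four caps red. Carrier block 92 mm long (its x), 30 mm wide (its y), 62 mm high; the tube caps (17 mm across) stand above the block along its middle, tops 86 mm above the underside. About 0.12 to 0.24 kg. Grip it across the 30 mm width on the flat long sides, just below the block's top. Same either way round. Origin: centre of the underside, z up.
- rack_lavender: Loose light-grey sample carrier with four capped tubes fixed in a row, all four caps lavender (purple). Carrier block 92 mm long (its x), 30 mm wide (its y), 62 mm high; the tube caps (17 mm across) stand above the block along its middle, tops 86 mm above the underside. About 0.12 to 0.24 kg. Grip it across the 30 mm width on the flat long sides, just below the block's top. Same either way round. Origin: centre of the underside, z up.
- rack_blue: Loose light-grey sample carrier with four capped tubes fixed in a row, all four caps blue. Carrier block 92 mm long (its x), 30 mm wide (its y), 62 mm high; the tube caps (17 mm across) stand above the block along its middle, tops 86 mm above the underside. About 0.12 to 0.24 kg. Grip it across the 30 mm width on the flat long sides, just below the block's top. Same either way round. Origin: centre of the underside, z up.
- rack_gold: Loose light-grey sample carrier with four capped tubes fixed in a row, all four caps golden yellow. Carrier block 92 mm long (its x), 30 mm wide (its y), 62 mm high; the tube caps (17 mm across) stand above the block along its middle, tops 86 mm above the underside. About 0.12 to 0.24 kg. Grip it across the 30 mm width on the flat long sides, just below the block's top. Same either way round. Origin: centre of the underside, z up.
- tray_red: Shallow red tray, fixed to the bench, one place for one carrier. Outside 126 mm (its x) by 68 mm (its y), long side rims 14 mm high, ends 24 mm high with a carrying lip (144 mm long over the lips); walls 4 mm, inside 118 x 60 mm, floor 4 mm above the origin. Origin: centre of the underside, on the bench.
- tray_lavender: Shallow lavender (purple) tray, fixed to the bench, one place for one carrier. Outside 126 mm (its x) by 68 mm (its y), long side rims 14 mm high, ends 24 mm high with a carrying lip (144 mm long over the lips); walls 4 mm, inside 118 x 60 mm, floor 4 mm above the origin. Origin: centre of the underside, on the bench.
- tray_blue: Shallow blue tray, fixed to the bench, one place for one carrier. Outside 126 mm (its x) by 68 mm (its y), long side rims 14 mm high, ends 24 mm high with a carrying lip (144 mm long over the lips); walls 4 mm, inside 118 x 60 mm, floor 4 mm above the origin. Origin: centre of the underside, on the bench.
- tray_gold: Shallow golden yellow tray, fixed to the bench, one place for one carrier. Outside 126 mm (its x) by 68 mm (its y), long side rims 14 mm high, ends 24 mm high with a carrying lip (144 mm long over the lips); walls 4 mm, inside 118 x 60 mm, floor 4 mm above the origin. Origin: centre of the underside, on the bench.
- bench_rack: Bystander beside the work, at the left or right end: pale-green bench rack with many holes, 152 mm (its x, 180 mm with end lugs) x 92 x 55 mm, holding some dark-green-capped tubes (tops 84 mm above the bench). Loose, 0.75 kg. Origin: centre of the underside.
- specimen_pot: Bystander beside the work, at the other end: white-lidded round specimen pot, 58 mm across, 68 mm high. Loose, 0.09 kg. Origin: centre of the underside.
Not all that is in view belongs to the job. Of the things that look like the tray_red, take the one that is nearest to the robot's base at the start.

How it is judged:
At the end, for the whole second after the job is handed in: Each carrier stands flat on the floor of the tray of its cap colour: within 20 mm of the tray's centre along both tray axes (the walls ensure this once it lies inside), underside within 3 mm of the tray floor, tilted less than 0.06 rad, released and at rest (x of rack_red in the frame of tray_red between -0.02 and 0.02 m and y of rack_red in the frame of tray_red between -0.02 and 0.02 m and z of rack_red in the frame of tray_red between 0.001 and 0.007 m and angle between each of rack_red, rack_lavender, rack_blue, rack_gold's own z axis and vertical below 0.06 rad and linear speed of each of rack_red, rack_lavender, rack_blue, rack_gold below 0.02 m/s and angular speed of each of rack_red, rack_lavender, rack_blue, rack_gold below 0.2 rad/s and x of rack_lavender in the frame of tray_lavender between -0.02 and 0.02 m and y of rack_lavender in the frame of tray_lavender between -0.02 and 0.02 m and z of rack_lavender in the frame of tray_lavender between 0.001 and 0.007 m and x of rack_blue in the frame of tray_blue between -0.02 and 0.02 m and y of rack_blue in the frame of tray_blue between -0.02 and 0.02 m and z of rack_blue in the frame of tray_blue between 0.001 and 0.007 m and x of rack_gold in the frame of tray_gold between -0.02 and 0.02 m and y of rack_gold in the frame of tray_gold between -0.02 and 0.02 m and z of rack_gold in the frame of tray_gold between 0.001 and 0.007 m); the robot touches nothing.
It fails at once if a carrier tipped by more than 0.6 rad (angle between any of rack_red, rack_lavender, rack_blue, rack_gold's own z axis and vertical above 0.6 rad).
It fails at once if a carrier falling freely, faster than 0.65 m/s with no finger on it (a drop of more than about 20 mm) ((linear speed of rack_red above 0.65 m/s and contact force between the fingers and rack_red below 0.05 N) or (linear speed of rack_lavender above 0.65 m/s and contact force between the fingers and rack_lavender below 0.05 N) or (linear speed of rack_blue above 0.65 m/s and contact force between the fingers and rack_blue below 0.05 N) or (linear speed of rack_gold above 0.65 m/s and contact force between the fingers and rack_gold below 0.05 N)).
It fails at once if the bench rack or the specimen pot moved by more than 30 mm (distance of any of bench_rack, specimen_pot from where it was at the start of the episode above 0.03 m).
It also fails if it takes over 112 s, if anything falls off the work surface, if the arm or the gripper's body presses on something with over 40 N, if the wrist force passes 120 N, or if a joint passes its speed limit or range.

## Robot

A 7-joint arm with a two-finger parallel gripper is mounted at the origin on the work surface. World frame = base frame: x ahead of the robot, y to its left, z up, the work surface at z = 0. Lengths are in m, angles in rad, forces in N, time in s.
With the tool pointing down it reaches from about 0.4 to 0.85 m from the base axis. Payload 10.4 kg.
Tool frame: the origin (TCP) lies where the fingers leave the gripper's body, on its centre line; the fingertips stand 70 mm ahead of it and the grasp point (between the pads) lies 51 mm ahead of it; z points along the fingers, y is the direction in which the jaws open and shut (so a half turn about z gives the same grasp; the last joint's range is limited). The gripper opens to 87 mm and grips with 3 to 60 N. Pads are 19 mm wide; open, the fingers measure 117 mm over their backs; the gripper's body (75 mm by 190 mm) begins 51 mm behind the grasp point.
Start: joints at [-1.321, 0.332, -0.065, 1.46, 0.022, 1.35, -0.088], TCP at [0.168, 0.602, 0.292] pointing down, gripper open.
Joint ranges: [-2.6, 2.6], [-0.5, 2.12], [-1.47, 1.34], [0.16, 2.42], [-1.27, 4.41], [0.06, 2.06], [-2.6, 2.6]. Speed limits (rad/s): [2.22, 2.22, 2.79, 2.79, 3.14, 3.14, 3.14].

## Interface

Orientations are given as [roll, pitch, yaw] about the fixed x, y, z axes, in that order (R = Rz(yaw) Ry(pitch) Rx(roll)).
In Python, from station import arm gives the robot as it stands. The module is installed in compiled form; this text tells all that it offers. Calls block until the motion is done:
- arm.move_to(position, orientation): joint-space move of the TCP to a pose.
- arm.line_to(position, rotation=None, v=0.15): straight line of the TCP; rotation=None keeps the orientation; v is the mean speed in m/s.
- arm.set_joints(angles): joint-space move.
- arm.grip(opening, f_grip=None): finger opening in m; f_grip is the grip in N (None keeps the last); returns when the fingers have stopped.
- arm.dwell(seconds).
- arm.inverse_kinematics(position, orientation): joint angles nearest the present ones, or None.
- arm.get_obs(): the state.
- arm.get_image(name): name is "side" or "top"; returns a dict with "color" (480x640x3 uint8, red, green, blue), "depth" (480x640 float32, m along the optical axis (not along the pixel's ray), 0 where there is no reading), "mtx" (3x3 intrinsics, pixels), "cam_to_world" (4x4, takes a point from camera to world coordinates). Camera axes: x right, y down, z forward; pixel columns grow to the right and rows downward; lengths in m; the calibration is good to about 2 mm. A picture is of the moment at which its call begins.
A pose or a line that the arm cannot do raises arm.PlanningError and nothing moves.
- arm.close_job(): hands the job in, once; it reports no verdict.
Trained networks look in a picture, given as the dict that the camera call returned (one of the last four; its "shot" number tells which), for a name from the list of things; names that differ only in an ending like _2 or _b are one class to them, and where a whole thing is asked for, a point or a joint stands for the part that bears it (a point fixed in the world has none). Each returns a list of dicts, best first, with "p" (0 to 1); they miss things now and then, are a little off and sometimes report something else, mostly with a low value. They report only what shows in the picture. A call takes as long as a camera call. They do not tell look-alikes from the thing itself.
- arm.cut_out(picture, label): "mask" (480x640 bool, what is visible of it) and "rect" ([centre column, centre row, width, height] in pixels, round what is visible of it).
- arm.tip_of(picture, label): "location" ([column, row] in pixels: a listed point, or the origin of a listed thing).
The state is a dict: "t": time; "q": joint angles; "joint_vel": joint speeds; "tau": joint torques, N m; "ee_pos": TCP position; "tool_rot": TCP orientation; "ft_force": force on the tool from outside, world axes, zero at the start; "ft_torque": the same for the moment, N m; "grip_width": finger opening in m.
Only numpy, scipy, OpenCV 4.12 (cv2) and the standard library are available. Lean on these libraries where they do the work, as an engineer would, in place of code of your own. Each camera call takes 0.05 s, during which the arm holds its last target.

## Working session

There is one attempt and no reset: what is moved stays moved. The work goes in short steps, each a Python script; the robot and the scene stay as the last script left them, time stands still between calls to the robot, and variables do not carry over. Pictures are saved under pics/ and viewed, and the job is handed in when it is done.

```bash
mkdir -p pics; python3 - <<'E'
from station import arm
import cv2, numpy as np, pickle
for n in("top","side"):
    im=arm.get_image(n); cv2.imwrite(f"pics/{n}0.png",im["color"][:,:,::-1]); pickle.dump({k:im[k] for k in im},open(f"{n}0.pkl","wb"))
    print(n,im["mtx"].tolist(),np.round(im["cam_to_world"],3).tolist())
print(arm.get_obs())
E
```

```text
top [[505.42799203305407, 0.0, 327.6099576085638], [0.0, 505.42799203305407, 239.34094359870568], [0.0, 0.0, 1.0]] [[0.008, -0.984, 0.176, 0.413], [-1.0, -0.01, -0.01, 0.019], [0.012, -0.176, -0.984, 1.147], [0.0, 0.0, 0.0, 1.0]]
side [[553.8079195894578, 0.0, 314.098030954584], [0.0, 553.8079195894578, 245.96424616708734], [0.0, 0.0, 1.0]] [[0.845, -0.293, 0.448, -0.018], [-0.535, -0.489, 0.689, -0.986], [0.017, -0.822, -0.57, 0.84], [0.0, 0.0, 0.0, 1.0]]
{'t': 0.1, 'q': array([-1.32057924,  0.33280007, -0.06467712,  1.46084062,  0.02160129,
        1.34990857, -0.08848844]), 'joint_vel': array([-1.01936222e-03, -1.78669920e-03,  5.04636839e-05, -2.55431798e-03,
       -9.92392867e-04,  8.21586998e-04, -8.27862421e-04]), 'tau': array([ 8.32037367e-04, -6.24540496e+01,  2.41861196e-02, -3.90718675e+01,
       -6.15153462e-02,  3.65152757e-02,  9.30368265e-05]), 'ee_pos': array([0.16834742, 0.60163637, 0.29154674]), 'tool_rot': array([-3.14033301e+00,  6.57064529e-05,  2.86878469e+00]), 'ft_force': array([-0.55229409,  0.37254922,  0.45635199]), 'ft_torque': array([0.04225362, 0.05717504, 0.02217852]), 'grip_width': 0.08702028234185154}
```

View pics/top0.png

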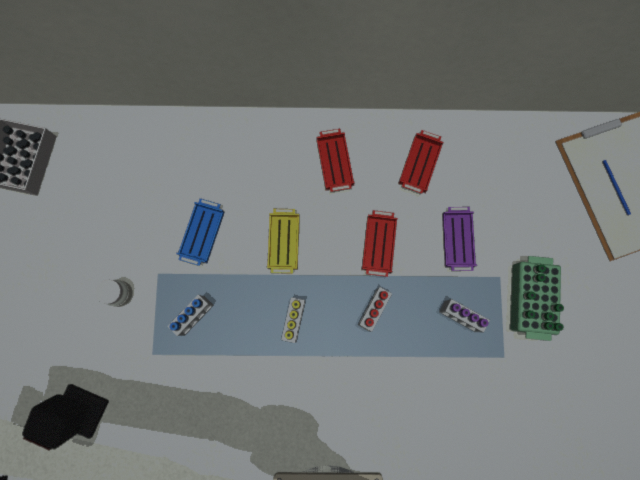

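View pics/side0.png

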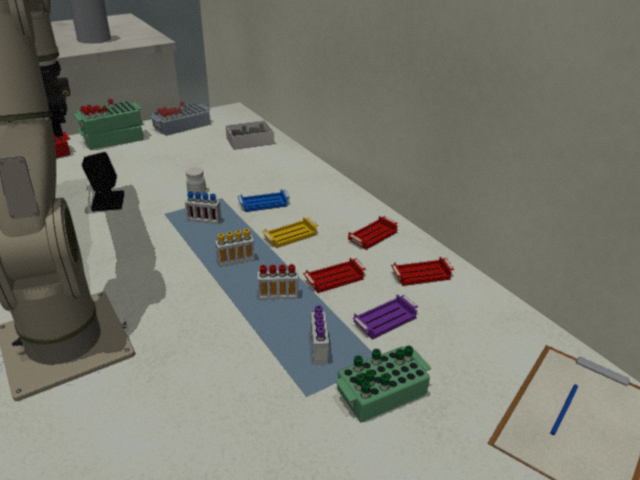

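The top view shows carriers at about (190,314) blue, (293,319) gold, (375,309) red and (466,315) lavender. The trays are at (201,232) blue, (284,241) gold, (459,239) lavender, and red at (380,243), (335,160) and (421,162). The red tray nearest the base is (380,243). Next I'll measure poses.

```bash
cat > h.py <<'E'
import cv2, numpy as np
def world(im):
    K=im["mtx"];d=im["depth"];v,u=np.mgrid[:480,:640]
    P=np.stack([(u-K[0,2])/K[0,0]*d,(v-K[1,2])/K[1,1]*d,d,np.ones_like(d)],-1)
    W=(P@im["cam_to_world"].T)[...,:3]; W[d<=0]=np.nan
    return W
HUE={"red":[(0,6),(172,180)],"lavender":[(130,160)],"blue":[(102,125)],"gold":[(20,35)]}
def cmask(im,c):
    hsv=cv2.cvtColor(im["color"],cv2.COLOR_RGB2HSV);h,s,v=hsv[...,0],hsv[...,1],hsv[...,2]
    m=np.zeros(h.shape,bool)
    for a,b in HUE[c]: m|=(h>=a)&(h<=b)
    return m&(s>125)&(v>50)
def rect(xy):
    (cx,cy),(w,hh),a=cv2.minAreaRect((xy*1000).astype(np.float32))
    if w<hh: w,hh=hh,w;a+=90
    a=(a+90)%180-90
    return cx/1000,cy/1000,w,hh,np.radians(a)
def analyse(im,zs=True):
    W=world(im);out=[]
    for c in HUE:
        n,l,st,ce=cv2.connectedComponentsWithStats(cv2.morphologyEx(cmask(im,c).astype(np.uint8),cv2.MORPH_CLOSE,np.ones((9,9))))
        for i in range(1,n):
            if st[i,4]<120: continue
            p=W[(l==i)&cmask(im,c)];p=p[np.isfinite(p[:,0])]
            if len(p)<50: continue
            out.append((c,ce[i],len(p),p))
    return out
E
python3 - <<'E'
import pickle
from h import *
np.set_printoptions(precision=3,suppress=True)
for n in("top","side"):
    im=pickle.load(open(n+"0.pkl","rb"))
    for c,ce,k,p in analyse(im):
        z=p[:,2]; q=p[(z>np.percentile(z,95)-0.012)] if z.max()>.05 else p
        r=rect(q[:,:2]); 
        print(n,c,ce,k,"z%",np.percentile(z,[2,20,50,80,98]),"rect",np.array(r),"mean",q.mean(0))
E
```

```text
top red [334.597 159.991] 1441 z% [-0.001  0.002  0.005  0.012  0.025] rect [  0.804  -0.008 144.957  66.562   0.183] mean [ 0.809 -0.008  0.007]
top red [420.87  161.367] 1437 z% [-0.001  0.002  0.004  0.012  0.025] rect [  0.802  -0.21  144.307  65.964  -0.338] mean [ 0.807 -0.212  0.007]
top red [379.319 242.927] 1572 z% [-0.001  0.002  0.004  0.011  0.025] rect [  0.608  -0.111 145.071  66.874  -0.118] mean [ 0.61  -0.112  0.007]
top red [376.283 308.151] 150 z% [0.081 0.084 0.086 0.087 0.089] rect [ 0.458 -0.095 79.072 14.978 -0.493] mean [ 0.458 -0.095  0.085]
top lavender [458.415 238.303] 1220 z% [-0.001  0.002  0.004  0.007  0.023] rect [  0.622  -0.292 136.153  66.853   0.   ] mean [ 0.624 -0.295  0.006]
top blue [616.362 187.168] 184 z% [0.007 0.01  0.012 0.015 0.017] rect [  0.749  -0.668 134.96   11.211   0.361] mean [ 0.748 -0.668  0.012]
top blue [200.662 232.072] 1638 z% [-0.     0.003  0.005  0.012  0.026] rect [  0.631   0.297 145.156  69.018  -0.269] mean [0.632 0.297 0.008]
top blue [185.28  314.246] 200 z% [0.074 0.083 0.086 0.087 0.09 ] rect [ 0.443  0.302 79.79
[... 1559 characters left out ...]
.298  0.085]
side blue [264.035 201.202] 623 z% [0.002 0.005 0.007 0.013 0.026] rect [  0.632   0.293 144.056  79.856  -0.302] mean [0.633 0.293 0.009]
side blue [201.2   195.524] 121 z% [0.072 0.077 0.084 0.087 0.089] rect [ 0.442  0.297 76.596 22.057 -0.768] mean [0.441 0.297 0.084]
side blue [563.673 409.583] 211 z% [0.011 0.014 0.015 0.016 0.018] rect [  0.748  -0.672 137.605   6.071   0.349] mean [ 0.743 -0.674  0.015]
side gold [290.509 232.639] 830 z% [0.002 0.005 0.007 0.014 0.027] rect [  0.612   0.109 146.097  90.666  -0.085] mean [0.616 0.104 0.01 ]
side gold [233.432 234.983] 169 z% [0.071 0.076 0.083 0.087 0.09 ] rect [ 0.434  0.074 78.054 16.679 -0.166] mean [0.433 0.074 0.084]
```

```bash
python3 - <<'E'
import pickle
from h import *
from station import arm
np.set_printoptions(precision=3,suppress=True)
im=pickle.load(open("top0.pkl","rb"));W=world(im)
hsv=cv2.cvtColor(im["color"],cv2.COLOR_RGB2HSV)
m=np.zeros((480,640),bool);m[295:335,435:500]=1
for s in(60,80,100):
    k=m&(hsv[...,0]>125)&(hsv[...,0]<165)&(hsv[...,1]>s)&(W[...,2]>.075);p=W[k];print(s,len(p),np.array(rect(p[:,:2])),p.mean(0))
# block+caps regions: everything above 0.05
for n in("top","side"):
    im=pickle.load(open(n+"0.pkl","rb"));W=world(im)
    for c,x,y in(("red",.458,-.098),("lav",.445,-.294),("blue",.443,.3),("gold",.434,.077)):
        k=(np.hypot(W[...,0]-x,W[...,1]-y)<.07)&(W[...,2]>.055)&(W[...,2]<.1)
        p=W[k];print(n,c,len(p),np.array(rect(p[:,:2])))
    for nm,x,y,r in(("benchrack",.48,-.45,.13),("pot",.47,.46,.06)):
        k=(np.hypot(W[...,0]-x,W[...,1]-y)<r)&(W[...,2]>.03)
        p=W[k];print(n,nm,len(p),np.array(rect(p[:,:2])),np.nanmax(p[:,2]))
im=pickle.load(open("top0.pkl","rb"));W=world(im)
hsv=cv2.cvtColor(im["color"],cv2.COLOR_RGB2HSV)
m=np.zeros((480,640),bool);m[195:280,435:482]=1
k=m&(hsv[...,0]>125)&(hsv[...,0]<165)&(hsv[...,1]>60)
print("lavtray",np.array(rect(W[k][:,:2])))
E
```

```text
60 229 [ 0.446 -0.291 80.285 16.304  1.082] [ 0.446 -0.29   0.085]
80 203 [ 0.446 -0.29  79.81  16.252  1.095] [ 0.447 -0.29   0.084]
100 166 [ 0.446 -0.291 79.823 15.376  1.089] [ 0.447 -0.289  0.085]
top red 614 [ 0.458 -0.096 92.076 30.012 -0.494]
top lav 628 [ 0.447 -0.291 92.081 31.41   1.072]
top blue 652 [ 0.443  0.303 92.127 31.133 -0.734]
top gold 618 [ 0.434  0.081 91.562 30.185 -0.205]
top benchrack 3544 [  0.49   -0.416 180.096 166.035  -0.113] 0.08872079589259196
top pot 678 [ 0.49   0.47  54.679 53.287 -1.04 ] 0.07367376508682444
side red 589 [ 0.46  -0.099 90.245 36.518 -0.483]
side lav 555 [ 0.448 -0.294 94.883 30.278  1.072]
side blue 404 [ 0.442  0.299 94.997 36.287 -0.795]
side gold 505 [ 0.435  0.076 91.351 37.327 -0.15 ]
side benchrack 4243 [  0.492  -0.417 181.013 174.294  -0.108] 0.09057846290111304
side pot 328 [ 0.49   0.465 59.987 54.779  0.633] 0.0751650852312955
lavtray [  0.622  -0.291 144.03   62.137   0.14 ]
```

```bash
python3 - <<'E'
import pickle
from h import *
HUE["lavender"]=[(122,168)]
for n in("top","side"):
    im=pickle.load(open(n+"0.pkl","rb"));W=world(im)
    hsv=cv2.cvtColor(im["color"],cv2.COLOR_RGB2HSV)
    for c,x,y in(("red",.607,-.113),("lavender",.621,-.294),("blue",.6315,.295),("gold",.6115,.1085)):
        m=np.zeros((480,640),bool)
        for a,b in HUE[c]: m|=(hsv[...,0]>=a)&(hsv[...,0]<=b)
        m&=(hsv[...,1]>70)&(np.hypot(W[...,0]-x,W[...,1]-y)<.085)
        p=W[m][:,:2]; e,v=cv2.eigen(np.cov(p.T))[1:]; a=np.arctan2(v[0,1],v[0,0]); a=(a+np.pi/2)%np.pi-np.pi/2
        d=p-[x,y];t=np.c_[d@[np.cos(a),np.sin(a)],d@[-np.sin(a),np.cos(a)]]
        print(n,c,round(a,3),"ext",np.percentile(t,[.5,99.5],axis=0).round(3).tolist())
from station import arm
q0=arm.get_obs()["q"]
def ik(x,y,z,yaw):
    best=arm.inverse_kinematics([x,y,z],[np.pi,0,yaw]); return None if best is None else best
for c,x,y,a in(("red",.459,-.0975,-.49),("lav",.4475,-.2925,1.075),("blue",.4425,.301,-.75),("gold",.4345,.0785,-.19),("tred",.607,-.113,-.116),("tlav",.621,-.294,.06),("tblue",.6315,.295,-.28),("tgold",.6115,.1085,-.04)):
    for k in(-1,0,1):
        for z in (.103,.22):
            q=ik(x,y,z,a+k*np.pi); print(c,k,z,None if q is None else q.round(2))
E
```

```text
top red -0.113 ext [[-0.072, -0.031], [0.07, 0.036]]
top lavender 0.012 ext [[-0.069, -0.033], [0.069, 0.034]]
top blue -0.274 ext [[-0.075, -0.033], [0.071, 0.036]]
top gold -0.008 ext [[-0.072, -0.034], [0.07, 0.034]]
side red -0.044 ext [[-0.07, -0.04], [0.069, 0.036]]
side lavender 0.092 ext [[-0.071, -0.04], [0.065, 0.032]]
side blue -0.188 ext [[-0.072, -0.043], [0.067, 0.039]]
side gold 0.046 ext [[-0.072, -0.041], [0.068, 0.04]]
red -1 0.103 [-0.66  0.27  0.86  2.1  -0.26  0.88  1.43]
red -1 0.22 [-0.82  0.02  0.96  1.99 -0.02  1.14  1.23]
red 0 0.103 [-0.9   0.41  1.18  2.1  -0.48  0.93 -1.51]
red 0 0.22 [-1.01  0.02  1.16  1.99 -0.02  1.14 -1.9 ]
red 1 0.103 [-0.66  0.27  0.86  2.1  -0.26  0.88  1.43]
red 1 0.22 [-0.82  0.02  0.96  1.99 -0.02  1.14  1.23]
lav -1 0.103 [-0.42  0.63  1.16  1.94 -0.67  1.04 -2.59]
lav -1 0.22 None
lav 0 0.103 [-0.46  0.69  1.23  1.94 -0.75  1.07  0.61]
lav 0 0.22 [-0.47  0.34  1.16  1.84 -0.34  1.18  0.3 ]
lav 1 0.103 [-0.42  0.63  1.16  1.94 -0.67  1.04 -2.59]
lav 1 0.22 None
blue -1 0.103 [-0.88  0.33  0.22  1.91 -0.09  0.91  0.21]
blue -1 0
[... 1251 characters left out ...]
 2.39]
tblue -1 0.103 [-0.66  0.64  0.23  1.45 -0.16  1.07  0.89]
tblue -1 0.22 [-0.66  0.54  0.24  1.35 -0.13  1.27  0.87]
tblue 0 0.103 [-1.19  0.98  1.15  1.48 -0.91  1.28 -1.79]
tblue 0 0.22 [-1.18  0.82  1.15  1.38 -0.74  1.41 -1.89]
tblue 1 0.103 [-0.66  0.64  0.23  1.45 -0.16  1.07  0.89]
tblue 1 0.22 [-0.66  0.54  0.24  1.35 -0.13  1.27  0.87]
tgold -1 0.103 [-0.54  0.51  0.38  1.68 -0.22  0.99  1.44]
tgold -1 0.22 [-0.6   0.39  0.45  1.59 -0.18  1.21  1.41]
tgold 0 0.103 [-0.71  0.55  0.6   1.69 -0.36  1.01 -1.6 ]
tgold 0 0.22 [-0.74  0.42  0.64  1.59 -0.26  1.21 -1.66]
tgold 1 0.103 [-0.54  0.51  0.38  1.68 -0.22  0.99  1.44]
tgold 1 0.22 [-0.6   0.39  0.45  1.59 -0.18  1.21  1.41]
```

```bash
cat >> h.py <<'E'
T={"red":(.459,-.0975,-.49,.607,-.113,-.11,1),"lavender":(.4475,-.2925,1.075,.621,-.294,.04,0),"blue":(.4425,.301,-.75,.6315,.295,-.26,-1),"gold":(.4345,.0785,-.19,.6115,.1085,-.01,1)}
def pick(arm,c):
    x,y,a,tx,ty,b,k=T[c]; yaw=a+k*np.pi
    arm.move_to([x,y,.2],[np.pi,0,yaw]); arm.line_to([x,y,.105],v=.15)
    f0=arm.get_obs()["ft_force"]
    arm.grip(.02,25); o=arm.get_obs(); print(c,"w",o["grip_width"],"pos",o["ee_pos"].round(4),f0.round(1),"t",o["t"])
    if o["grip_width"]<.026: raise SystemExit("no grip")
    arm.line_to([x,y,.22],v=.15); o=arm.get_obs(); print("lifted",o["grip_width"],o["ft_force"].round(2),"t",o["t"])
def place(arm,c):
    x,y,a,tx,ty,b,k=T[c]; d=(b-a+np.pi/2)%np.pi-np.pi/2; yaw=a+k*np.pi+d
    arm.move_to([tx,ty,.21],[np.pi,0,yaw]); arm.line_to([tx,ty,.125],v=.15)
    arm.line_to([tx,ty,.110],v=.05); o=arm.get_obs(); print("low",o["ft_force"].round(2),o["grip_width"])
    arm.line_to([tx,ty,.1095],v=.02); o=arm.get_obs(); print("low2",o["ft_force"].round(2),o["ee_pos"].round(4))
    arm.grip(.06); arm.line_to([tx,ty,.22],v=.15); print("t",arm.get_obs()["t"])
E
python3 - <<'E'
from h import *; from station import arm
pick(arm,"blue")
im=arm.get_image("side");cv2.imwrite("pics/s1.png",im["color"][:,:,::-1])
E
```

```text
blue w 0.029967204024547747 pos [0.4425 0.301  0.105 ] [ 0.1 -0.  -0.5] t 3.3917
lifted 0.029972977439759834 [ 0.34 -0.08 -2.38] t 4.3083
```

View pics/s1.png

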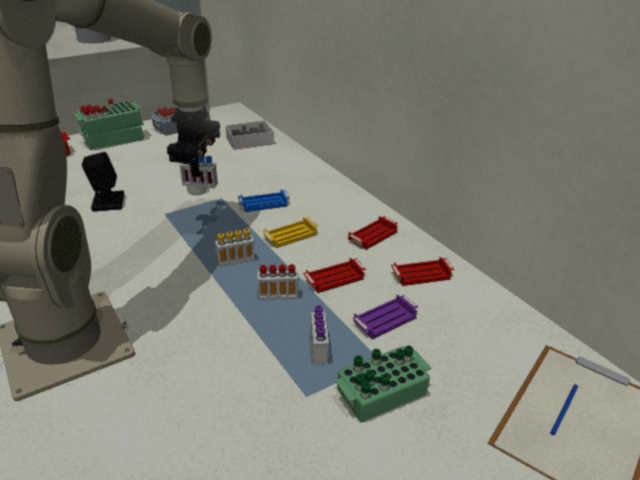

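The side view shows the blue carrier held upright at about (198,175), and nothing else has moved.

```bash
python3 - <<'E'
from h import *; from station import arm
place(arm,"blue")
arm.move_to([.45,.15,.3],[np.pi,0,np.pi-.19])
for n in("side","top"):
    im=arm.get_image(n);cv2.imwrite(f"pics/{n}2.png",im["color"][:,:,::-1])
    W=world(im);k=(np.hypot(W[...,0]-.6315,W[...,1]-.295)<.075)&(W[...,2]>.06)&(W[...,2]<.12);p=W[k];print(n,len(p),rect(p[:,:2]),np.percentile(p[:,2],98))
E
```

```text
low [-0.01 -0.58 -1.6 ] 0.02967070308039084
low2 [ 0.76 -0.05 -2.06] [0.6315 0.295  0.1095]
t 8.25
side 352 (0.6310596923828125, 0.29182717895507815, 92.57239532470703, 39.27490234375, np.float64(-0.32327846156362866)) 0.09391482975582037
top 602 (0.630993896484375, 0.2969827880859375, 91.8931655883789, 31.56352424621582, np.float64(-0.25089068050002133)) 0.09303073155435475
```

View pics/side2.png

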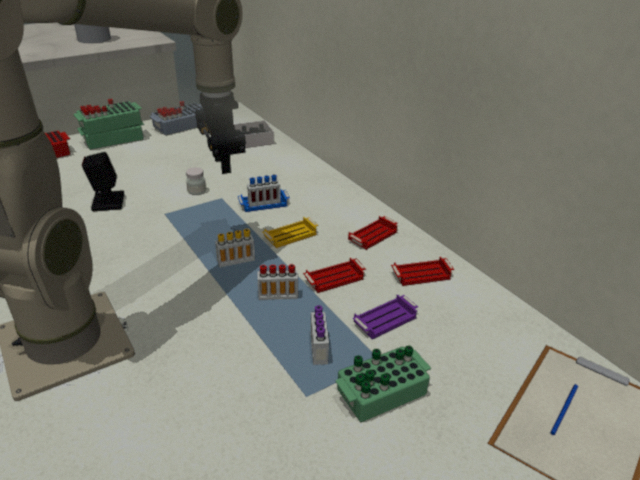

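View pics/top2.png

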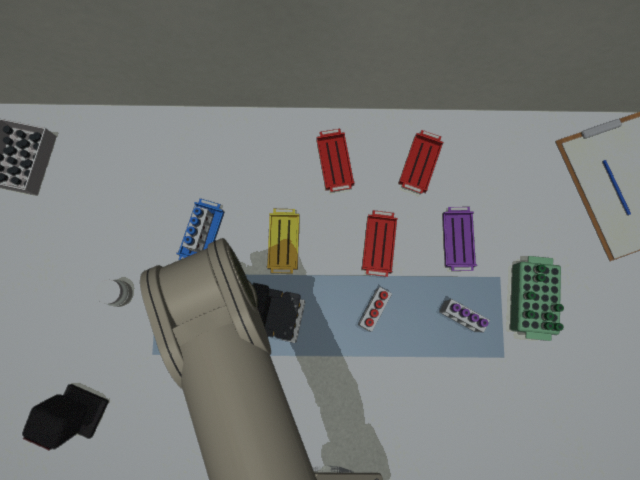

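The blue carrier stands in its tray, centred in both views at about (200,228) in top and (264,192) in side. Gold is next, then red.

```bash
python3 - <<'E'
from h import *; from station import arm
for c in("gold","red"):
    pick(arm,c); place(arm,c)
im=arm.get_image("side");cv2.imwrite(f"pics/side3.png",im["color"][:,:,::-1])
E
```

```text
gold w 0.03021416502359616 pos [0.4346 0.0785 0.1051] [-0.4  0.7  0.7] t 11.3
lifted 0.02999947800252956 [ 0.39  0.76 -1.71] t 12.2167
low [-0.98  0.9  -2.15] 0.029873410418710795
low2 [ 0.35  0.03 -1.41] [0.6114 0.1085 0.1095]
t 16.075
red w 0.029658185881241254 pos [ 0.459  -0.0975  0.1051] [1.1 0.4 0.5] t 18.5
lifted 0.02979804610434416 [ 0.38 -0.03 -2.15] t 19.4167
low [-0.52  0.18 -1.29] 0.0301589159434796
low2 [ 0.11 -0.05 -2.95] [ 0.607  -0.1129  0.1095]
t 23.1833
```

View pics/side3.png

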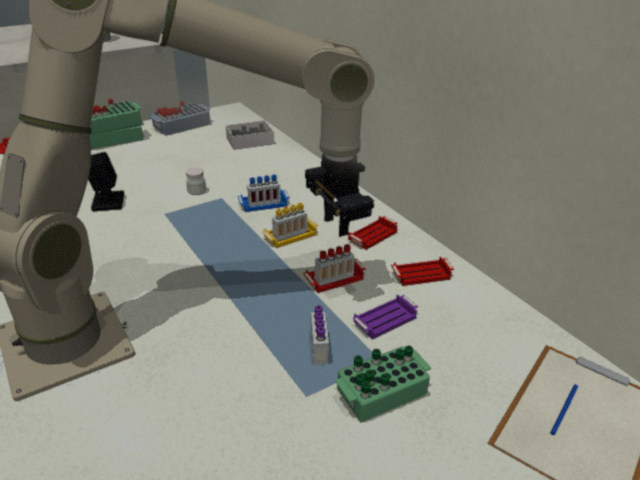

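Gold at (291,222) and red at (335,267) stand upright in their trays. Lavender is last, then I'll back off to a clear pose for the final check.

```bash
python3 - <<'E'
from h import *; from station import arm
pick(arm,"lavender"); place(arm,"lavender")
arm.line_to([.58,-.25,.32],v=.15)
arm.set_joints([-1.321, 0.332, -0.065, 1.46, 0.022, 1.35, -0.088])
np.set_printoptions(precision=3,suppress=True)
for n in("side","top"):
    im=arm.get_image(n);cv2.imwrite(f"pics/{n}4.png",im["color"][:,:,::-1])
    W=world(im)
    for c in T:
        x,y,b=T[c][3:6]
        k=(np.hypot(W[...,0]-x,W[...,1]-y)<.075)&(W[...,2]>.06)&(W[...,2]<.12);p=W[k];r=rect(p[:,:2]);print(n,c,len(p),np.array(r)-[x,y,0,0,b],np.percentile(p[:,2],98))
    for nm,x,y,r in(("benchrack",.48,-.45,.13),("pot",.47,.46,.06)):
        k=(np.hypot(W[...,0]-x,W[...,1]-y)<r)&(W[...,2]>.03)
        p=W[k];print(n,nm,len(p),np.array(rect(p[:,:2])))
print(arm.get_obs()["t"])
E
```

```text
lavender w 0.03006760186634026 pos [ 0.4476 -0.2925  0.1051] [0.3 0.9 1. ] t 25.9167
lifted 0.02984305394811528 [ 0.64  0.78 -1.65] t 26.8333
low [ 0.95  0.31 -1.59] 0.02988180996056959
low2 [ 0.27  0.47 -1.58] [ 0.621  -0.294   0.1095]
t 30.8917
side red 515 [-0.    -0.001 93.435 35.793 -0.017] 0.09294208238304899
side lavender 597 [-0.001  0.    94.561 33.981 -0.021] 0.09307275283683317
side blue 359 [-0.    -0.002 91.517 37.347 -0.017] 0.09330941335611952
side gold 423 [ 0.002 -0.001 94.563 36.653 -0.023] 0.09326010418254342
side benchrack 4081 [  0.488  -0.457 182.321  93.481  -0.099]
side pot 322 [ 0.49   0.465 61.367 52.267  0.877]
top red 577 [-0.001  0.002 91.444 30.059 -0.005] 0.09241166458190885
top lavender 583 [-0.002  0.003 93.148 30.657 -0.006] 0.09263831086119322
top blue 600 [-0.     0.002 92.569 32.369  0.019] 0.0928983859660875
top gold 584 [-0.001  0.002 91.628 30.198 -0.014] 0.09233379184759251
top benchrack 3539 [  0.486  -0.452 179.966  93.214  -0.092]
top pot 690 [ 0.489  0.47  53.898 53.67  -1.077]
35.225
```

View pics/side4.png

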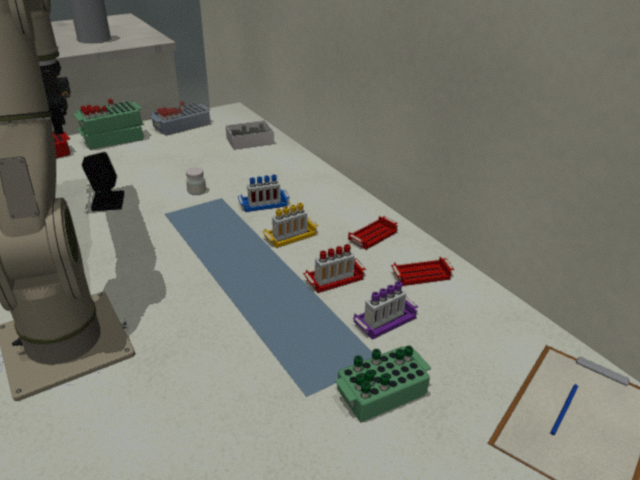

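View pics/top4.png

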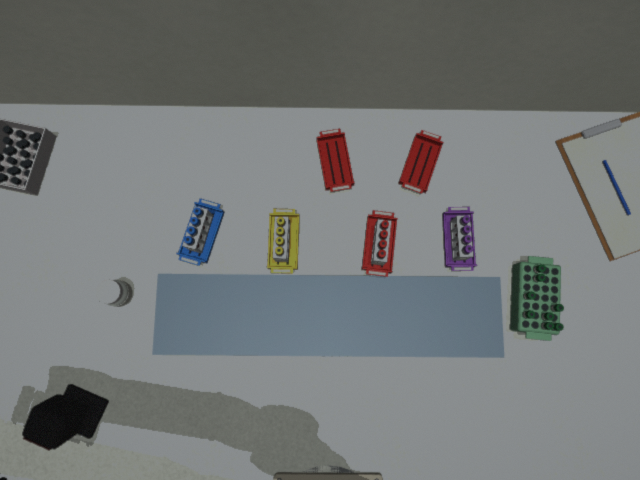

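All four carriers stand centred in their trays: top (200,230), (283,241), (380,243) and (460,240). The bench rack (540,298) and pot (118,292) are at the same pixels as at the start.

```bash
python3 -c "
from station import arm
print(arm.close_job())"
```

```text
the job is handed in; nothing more can be done
None
```

I put all four carriers into the trays matching their cap colours and handed the job in at about 35 s of the 112 s allowed. The red carrier went into the red tray nearest the base, out of the three red trays in view. Closing the job gives no verdict.

**Carrier positions:** both cameras show each carrier within about 3 mm and 0.03 rad of its tray's measured pose. Cap tops read 92–93 mm against the expected 90 mm. The same 2–3 mm excess showed when the carriers stood on the bench, so I take them to be flat on the tray floors. I did not measure tilt directly, but all four look upright.

**Bystanders:** the pot measured the same before and after to about 1 mm. I compared the bench rack by its place in the pictures, because its first measurement was spoiled by the lavender carrier beside it. It looks unmoved.

**Disagreement:** the two cameras differed by up to about 7 mm in y, mostly from each seeing only part of an object. I used the average, and no check failed.

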